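Pack a pair of levelling wedges head to tail in their tray

TASK

The soil-lab bench has been levelled, so put the two long blue wedges away in the shallow steel storage tray: side by side, head to tail with their sloping sides together so that they fill its rectangle, both lying flat on its floor. The short yellow wedge does not belong to the set: leave it where it lies.

Things in the scene. Friction and masses are not known exactly. Their poses are not given: they have to be found in the camera images.
- wedge_a_grip (a point): Long blue wedge lying flat, tapering seen from above: 170 mm long, 28 high, thick end 90 wide, thin end 44; 0.2-0.45 kg. Point: centre of its black handle bar (70 long along x, 16 wide, from 50 to 72 above the wedge's underside), 61 above the underside. From it: thick end 75 to +x, thin end 95 to -x; straight side 35 to -y, parallel to x; sloping side to +y (55 off at the thick end, 9 at the thin). z up.
- wedge_b_grip (a point): The other, same blue wedge, flat, tapering seen from above: 170 mm long, 28 high, thick end 90 wide, thin end 44; 0.2-0.45 kg. Point: centre of its black handle bar (70 long along x, 16 wide, from 50 to 72 above the wedge's underside), 61 above the underside. From it: thick end 75 to +x, thin end 95 to -x; straight side 35 to -y, parallel to x; sloping side to +y (55 off at the thick end, 9 at the thin). z up.
- tray: Shallow open steel tray, fixed. Inside 190 long (its x axis) and 154 wide (its y axis), walls 4 thick and 22 high, inner floor 6 above its underside, all in mm. Origin: centre of its underside, on the bench; z up. Two blue wedges fit only head to tail along its length, with about 20 mm to spare each way.
- odd_grip (a point): Short yellow wedge with a black handle, a bystander: 105 long, 70 to 30 wide, 28 high, handle top 72 high. This point is the centre of its handle bar, 61 above its underside; x towards its thick end.

How it is judged:
By the outcome, as a careful person would: the job done as asked, in the order asked, and still so for the second after the job is handed in, with the robot touching nothing.
It also fails if it takes over 67 s, if anything falls off the work surface, if the arm or the gripper's body presses on something with over 40 N, if the wrist force passes 120 N, or if a joint passes its speed limit or range.

ROBOT

A 7-joint arm with a two-finger parallel gripper is mounted at the origin on the work surface. World frame = base frame: x ahead of the robot, y to its left, z up, the work surface at z = 0. Lengths are in m, angles in rad, forces in N, time in s.
With the tool pointing down it reaches from about 0.4 to 0.85 m from the base axis. Payload 10.4 kg.
Tool frame: the origin (TCP) lies midway between the tips of the shut fingers; the grasp point (between the pads) lies 19 mm behind it; z points along the fingers, y is the line along which they close (so a half turn about z gives the same grasp; the last joint's range is limited). The gripper opens to 87 mm and grips with 3 to 60 N. Pads are 19 mm wide; open, the fingers measure 117 mm over their backs; the gripper's body (75 mm by 190 mm) begins 51 mm behind the grasp point.
Start: joints at [-1.156, 0.332, -0.065, 1.46, 0.022, 1.35, -0.088], TCP at [0.265, 0.566, 0.223] pointing down, gripper open.
Joint ranges: [-2.6, 2.6], [-0.5, 2.12], [-1.47, 1.34], [0.16, 2.42], [-1.27, 4.41], [0.06, 2.06], [-2.6, 2.6]. Speed limits (rad/s): [2.22, 2.22, 2.79, 2.79, 3.14, 3.14, 3.14].

INTERFACE

Orientations are given as a unit quaternion [x, y, z, w].
In Python, from bench import r gives the robot as it stands.
- The arm moves only by the tool arm_command, never from a script. Its arguments are lists of equal length, an entry for each row: "xyz": the shift along the world's x, y, z in m, a list of three; "rot": the turn, a rotation vector about the world's x, y, z in rad, a list of three. In form: {"xyz": [[tx, ty, tz], ...], "rot": [[ax, ay, az], ...]}. A call has 1 to 20 rows; each row is the pose to reach, as a shift and turn from the pose commanded when the call began; what a row does not reach only later rows make up. A row lasts 1/12 s, in which the tool goes at most 41.7 mm and 7.16 degrees, less where a joint would pass 70% of its speed; a pose out of reach is approached as far as the arm can. A call with a gripper value outside its range is refused whole. "grip" is the opening, from 0 (shut) to 1 (fully open), set as the call begins (left out, the last holds). The fingers move at their own pace and stop on an object; "squeeze" is the grip in N (left out, the last holds). Time passes only in rows, so rows that repeat a pose let the fingers close. It gives the time, the measured TCP pose, the force, the opening and the grip force at its end, in the units of the state.
- r.read_state(): the state, without advancing time (a new reading comes with each control period).
- r.camera(name): name is "scene" or "side" or "wrist"; returns the picture (400x640x3 uint8, red, green, blue); there is no depth.
- r.camera_model(name): a dict with "fx", "fy", "cx", "cy" (pixels), "k1" (the pictures are not rectified: a ray, as slopes to the right and down, at radius r is drawn at 1 + k1 r^2 times it, then the intrinsics apply), "T" (4x4, takes a point from camera to world coordinates). Camera axes: x right, y up, looking along -z (the intrinsics and any distortion apply to the point x, -y, -z); pixel columns grow to the right and rows downward; lengths in m; the calibration is good to about 2 mm. A picture is of the moment at which its call begins: read the wrist's pose just before it. camera_model takes no time and is no camera call; for the wrist camera it gives the pose at the moment of the call.
- r.close_job(): hands the job in; it is judged then, once.
Trained networks look in the newest picture that a camera, given by its name, has taken for a name from the list of things; names that differ only in an ending like _2 or _b are one class to them, and where a whole thing is asked for, a point or a joint stands for the part that bears it (a point fixed in the world has none). Each returns a list of dicts, best first, with "conf" (0 to 1); they miss things now and then, are a little off and sometimes report something else, mostly with a low value. They report only what shows in the picture. A call takes as long as a camera call.
- r.look_for(label, camera): "at" ([x, y, z] in m, in the coordinates of the camera as it stood for that picture, good to about 4 mm: the middle of the surface that is visible of it).
- r.spot_point(label, camera): "at" ([x, y, z] in m, in the coordinates of the camera as it stood for that picture, good to about 4 mm: a listed point, or the origin of a listed thing).
The state is a dict: "time": time; "joint_positions": joint angles; "joint_vel": joint speeds; "joint_torque": joint torques, N m; "ee_pos": TCP position; "eef_rot": TCP orientation; "ft_force": force on the tool from outside, world axes, zero at the start; "torque": the same for the moment, N m; "width": finger opening in m; "grip_force": force on a finger pad.
Only numpy, scipy, OpenCV 4.12 (cv2) and the standard library are available. Lean on these libraries where they do the work, as an engineer would, in place of code of your own. Each camera call takes 0.05 s, during which the arm holds its last target. There are 200 camera calls.

## Working session

There is one attempt and no reset: what is moved stays moved. The work goes in short steps, Python scripts to look and compute and a tool call to move; the robot and the scene stay as the last step left them, time stands still between calls to the robot, and variables do not carry over. Pictures are saved under pics/ and viewed, at most 13 in all, crops included, and the job is handed in when it is done.

Besides the shell and the picture viewer there is one more tool, called after "Emit:" by a JSON object that holds its "api" and its "payload". arm_command: Moves the arm, as the interface text tells. Its arguments: {"type":"object","properties":{"xyz":{"type":"array"},"rot":{"type":"array"},"grip":{"type":"number"},"squeeze":{"type":"number"}},"required":["xyz","rot"]}

```bash
mkdir -p pics; cat > h.py <<'E'
from bench import r
import numpy as np, cv2
from scipy.spatial.transform import Rotation as R
def w(T,p): return (np.array(T)@np.r_[p,1])[:3]
def project(m,P):
    p=np.linalg.inv(np.array(m["T"]))@np.r_[P,1]; s=np.array([p[0],-p[1]])/-p[2]
    s=s*(1+m["k1"]*(s@s)); return np.array([m["fx"]*s[0]+m["cx"],m["fy"]*s[1]+m["cy"]])
def ray(m,u,v,z):
    d=np.array([(u-m["cx"])/m["fx"],(v-m["cy"])/m["fy"]]); s=d.copy()
    for _ in range(20): s=d/(1+m["k1"]*(s@s))
    T=np.array(m["T"]); D=T[:3,:3]@np.array([s[0],-s[1],-1]); o=T[:3,3]
    return o+D*(z-o[2])/D[2]
def save(cam,name):
    m=r.camera_model(cam); im=r.camera(cam); cv2.imwrite(f"pics/{name}.png",im[:,:,::-1]); return m,im
E
python3 - <<'E'
from h import *
s=r.read_state(); print(s["time"],s["ee_pos"],s["eef_rot"])
ims=[]
for c in ["scene","side","wrist"]:
    m,im=save(c,c+"0")
    print(c,np.round(m["T"],3).tolist(),m["fx"])
    for l in ["wedge_a_grip","tray","odd_grip"]:
        for f in ("spot_point",)+(("look_for",) if c=="scene" else ()):
            for d in getattr(r,f)(l,c): print(c,l,f,round(d["conf"],2),np.round(w(m["T"],d["at"]),3))
print(r.read_state()["time"])
E
```

```text
0.0 [0.26480196 0.56570149 0.22173975] [ 2.17141177e-01  9.76139944e-01 -7.08218597e-04 -1.28280831e-04]
scene [[0.853, -0.448, 0.267, 0.796], [0.521, 0.725, -0.449, -0.472], [0.008, 0.522, 0.853, 0.943], [0.0, 0.0, 0.0, 1.0]] 423.9141912310917
scene wedge_a_grip spot_point 0.93 [0.504 0.375 0.06 ]
scene wedge_a_grip look_for 0.64 [0.513 0.355 0.029]
scene tray spot_point 0.89 [ 0.574  0.13  -0.001]
scene tray look_for 0.79 [0.577 0.126 0.004]
scene odd_grip spot_point 0.95 [ 0.493 -0.382  0.062]
scene odd_grip spot_point 0.61 [ 0.575  0.129 -0.   ]
scene odd_grip look_for 0.59 [ 0.497 -0.387  0.026]
side [[0.995, 0.054, -0.085, 0.442], [-0.101, 0.542, -0.834, -0.82], [0.001, 0.838, 0.545, 0.615], [0.0, 0.0, 0.0, 1.0]] 434.15585286407236
side wedge_a_grip spot_point 0.58 [0.5   0.383 0.061]
side tray spot_point 0.85 [0.572 0.127 0.005]
side odd_grip spot_point 0.77 [ 0.495 -0.382  0.063]
wrist [[0.424, -0.873, -0.242, 0.199], [0.905, 0.409, 0.114, 0.598], [-0.001, -0.267, 0.964, 0.385], [0.0, 0.0, 0.0, 1.0]] 324.7032139347084
0.75
```

View pics/scene0.png

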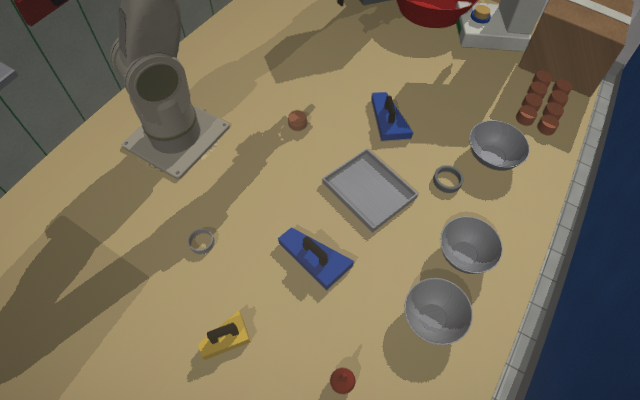

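View pics/side0.png

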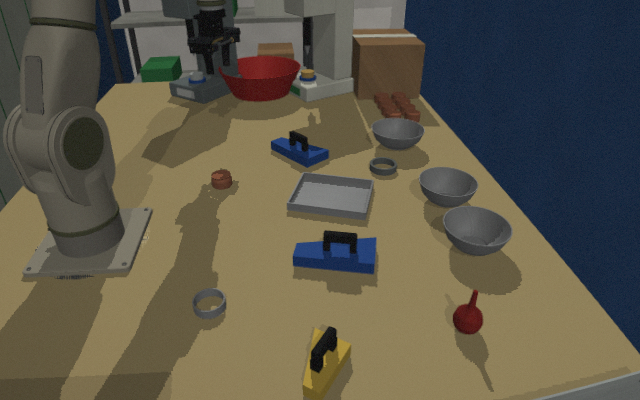

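The scene view shows the blue wedges at about (391,116) and (315,257), the tray at (370,190) and the yellow wedge at (225,335). The side view agrees, with the wedges at (300,150) and (336,253) and the tray at (332,196). Next I'll fit poses to the silhouettes.

```bash
cat > fit.py <<'E'
from h import *
from scipy.optimize import minimize
WED=np.array([[.075,-.035],[.075,.055],[-.095,.009],[-.095,-.035]])
TR=np.array([[.099,.081],[-.099,.081],[-.099,-.081],[.099,-.081]])
def hull(m,poly,h,q,z0=0):
    c,s=np.cos(q[2]),np.sin(q[2]); P=poly@np.array([[c,s],[-s,c]])+q[:2]
    pts=np.array([project(m,[*p,z0+z]) for p in P for z in (0,h)],np.float32)
    return cv2.convexHull(pts)[:,0]
def maskof(im,kind,seed):
    hsv=cv2.cvtColor(im,cv2.COLOR_RGB2HSV)
    if kind=="blue": k=cv2.inRange(hsv,(105,120,40),(130,255,255))
    else: k=cv2.inRange(hsv,(0,0,40),(180,55,255))
    k=cv2.morphologyEx(k,cv2.MORPH_OPEN,np.ones((2,2)))
    n,l,st,ce=cv2.connectedComponentsWithStats(k)
    best=[i for i in range(1,n) if st[i,4]>40 and np.hypot(*(ce[i]-seed))<(22 if kind=="blue" else 15)]
    ys,xs=np.where(np.isin(l,best)); 
    return cv2.convexHull(np.c_[xs,ys].astype(np.float32))[:,0]
def fit(views,poly,h,q0s,z0=0):
    # views: (model, observed hull); cost = 1-IoU
    def cost(q):
        c=0
        for m,o in views:
            p=hull(m,poly,h,q,z0); a=cv2.intersectConvexConvex(p,o)[0]; c+=1-a/(cv2.contourArea(p)+cv2.contourArea(o)-a)
        return c/len(views)
    rs=[minimize(cost,q,method="Nelder-Mead",options=dict(initial_simplex=np.array(q)+np.vstack([np.zeros(3),np.diag([.02,.02,.3])]),xatol=1e-5,fatol=1e-6)) for q in q0s]
    rs.sort(key=lambda x:x.fun); return rs
E
python3 - <<'E'
from fit import *
I={c:cv2.imread(f"pics/{c}0.png")[:,:,::-1].copy() for c in("scene","side")}; M={c:r.camera_model(c) for c in I}
vis={c:I[c].copy() for c in I}
for n,kind,se,poly,h,xy in [("far","blue",((391,116),(300,150)),WED,.028,(.504,.378)),("near","blue",((315,257),(336,256)),WED,.028,None),("tray","g",((370,190),(332,196)),TR,.022,(.573,.129))]:
    V=[(M[c],maskof(I[c],kind,np.array(s))) for c,s in zip(("scene","side"),se)]
    if xy is None: xy=ray(M["scene"],315,257,.02)[:2]
    for views in (V,V[:1],V[1:]):
        rs=fit(views,poly,h,[(*xy,a) for a in np.arange(-3,3.2,.75)])
        print(n,[(np.round(x.x,4).tolist(),round(x.fun,3)) for x in rs[:2]])
        if views is V:
            for (m,o),c in zip(V,vis):
                cv2.polylines(vis[c],[np.int32(o)],1,(255,255,0)); cv2.polylines(vis[c],[np.int32(np.round(hull(m,poly,h,rs[0].x)))],1,(255,0,0))
a=vis["scene"][80:300,260:460]; b=vis["side"][120:290,250:410]
b=cv2.resize(b,None,fx=2.4,fy=2.4); a=cv2.resize(a,None,fx=2,fy=2); 
o=np.zeros((450,800,3),np.uint8); o[:a.shape[0],:400]=a; o[:b.shape[0],400:400+b.shape[1]]=b[:,:400]
cv2.imwrite("pics/fit.png",o[:,:,::-1])
E
```

```text
far [([0.5055, 0.3786, -0.9352], np.float64(0.118)), ([0.5055, 0.3786, -0.9352], np.float64(0.118))]
far [([0.5078, 0.3801, -0.9706], np.float64(0.151)), ([0.5078, 0.3801, -0.9706], np.float64(0.151))]
far [([0.5044, 0.3776, -0.9525], np.float64(0.075)), ([0.5044, 0.3776, -0.9525], np.float64(0.075))]
near [([0.5599, -0.1169, -0.2538], np.float64(0.271)), ([0.5599, -0.1169, -0.2538], np.float64(0.271))]
near [([0.5652, -0.1046, -0.4777], np.float64(0.474)), ([0.5652, -0.1046, -0.478], np.float64(0.474))]
near [([0.5599, -0.1169, -0.2538], np.float64(0.056)), ([0.5599, -0.1169, -0.2538], np.float64(0.056))]
tray [([0.5773, 0.1269, -3.4654], np.float64(0.024)), ([0.5773, 0.1269, -0.3238], np.float64(0.024))]
tray [([0.5784, 0.1276, 2.8132], np.float64(0.01)), ([0.5784, 0.1276, -0.3284], np.float64(0.01))]
tray [([0.5755, 0.1258, 2.8163], np.float64(0.011)), ([0.5755, 0.1258, -3.4669], np.float64(0.011))]
```

View pics/fit.png

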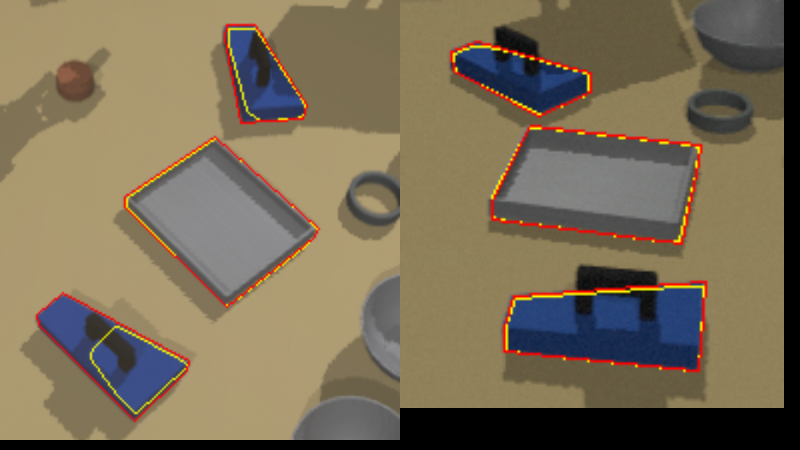

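The far wedge's fit is at about (0.505, 0.378) with yaw -0.945, the near wedge's at (0.560, -0.117) with yaw -0.254, and the tray's at (0.577, 0.127) with yaw -0.326. The scene mask missed part of the near wedge, but the red outlines match the picture well. I'll hover over the far wedge and check it from there.

Emit:
{"api": "arm_command", "payload": {"xyz": [[0.04,-0.03,0],[0.08,-0.062,0],[0.12,-0.094,0],[0.16,-0.125,0],[0.2,-0.156,0],[0.24,-0.187,-0.02],[0.24,-0.187,-0.04],[0.24,-0.187,-0.04],[0.24,-0.187,-0.04],[0.24,-0.187,-0.04]], "rot": [[0,0,-0.1],[0,0,-0.2],[0,0,-0.3],[0,0,-0.4],[0,0,-0.5],[0,0,-0.506],[0,0,-0.506],[0,0,-0.506],[0,0,-0.506],[0,0,-0.506]], "grip": 0.7, "squeeze": 40}}

```text
time: 1.58
ee_pos: [0.5055, 0.3778, 0.1818]
eef_rot: [0.456, 0.89, -0.001, -0.0]
ft_force: [-0.6, 1.2, 0.8]
width: 0.061
grip_force: 0.0
```

```bash
cat > look.py <<'E'
from fit import *
import sys
s=r.read_state(); name=sys.argv[1]
y=R.from_quat(s["eef_rot"]).as_matrix()[:,1]
print("t",s["time"],"tcp",np.round(s["ee_pos"],4),"tool y angle",np.arctan2(y[1],y[0]),"q7",s["joint_positions"][6],"F",np.round(s["ft_force"],1),s["width"],s["grip_force"])
m,im=save("wrist",name)
for l in sys.argv[2:]:
    for d in r.spot_point(l,"wrist"): print(l,round(d["conf"],2),np.round(w(m["T"],d["at"]),4))
E
python3 look.py wa wedge_a_grip tray
```

```text
t 1.5833 tcp [0.5055 0.3778 0.1818] tool y angle 0.6245453592189436 q7 -0.04918851613225494 F [-0.6  1.2  0.8] 0.060963264095831776 0.0
wedge_a_grip 0.7 [0.4988 0.3809 0.0606]
```

View pics/wa.png

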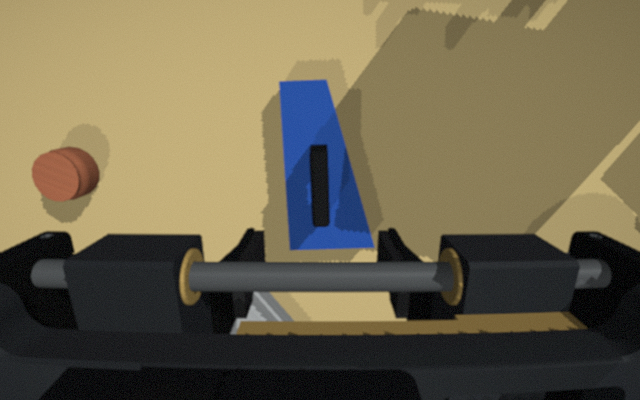

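The wrist view shows the whole far wedge, with corners at (280,83), (325,80), (373,246) and (290,249), and the handle centre at (319,186). I'll refine the fit from this view, with a wider mask for the other cameras.

```bash
sed -i 's/<(22 if kind=="blue" else 15)/<(40 if kind=="blue" else 15)/; s/(105,120,40)/(100,90,25)/' fit.py
python3 - <<'E'
from fit import *
C={c:cv2.imread(f"pics/{f}.png")[:,:,::-1].copy() for c,f in(("scene","scene0"),("side","side0"),("wrist","wa"))}
M={c:r.camera_model(c) for c in C}
W=(M["wrist"],maskof(C["wrist"],"blue",np.array((325,175)))); print(W[1].tolist())
print("bar",ray(M["wrist"],316,146,.072),ray(M["wrist"],321,226,.072))
for n,se,xy in (("far",((391,116),(300,150)),(.505,.378)),("near",((315,257),(336,256)),(.56,-.117))):
    V=[(M[c],maskof(C[c],"blue",np.array(s))) for c,s in zip(("scene","side"),se)]
    for v in [V,V[:1],V[1:]]+([[W]] if n=="far" else []):
        x=fit(v,WED,.028,[(*xy,a) for a in(-.9,-.3)])[0]; print(n,np.round(x.x,4),round(x.fun,3))
E
```

```text
[[374.0, 247.0], [373.0, 248.0], [343.0, 249.0], [310.0, 250.0], [292.0, 250.0], [291.0, 249.0], [290.0, 236.0], [286.0, 179.0], [284.0, 149.0], [282.0, 117.0], [281.0, 100.0], [281.0, 83.0], [288.0, 82.0], [314.0, 81.0], [326.0, 81.0], [327.0, 82.0], [336.0, 112.0], [343.0, 136.0], [371.0, 234.0], [374.0, 246.0]]
bar [0.47620461 0.41294542 0.072     ] [0.52161471 0.35765604 0.072     ]
far [ 0.5062  0.377  -0.9108] 0.084
far [ 0.5086  0.3802 -0.9616] 0.098
far [ 0.5044  0.3767 -0.9399] 0.051
far [ 0.503   0.3832 -0.907 ] 0.006
near [ 0.5601 -0.1179 -0.2525] 0.084
near [ 0.5588 -0.114  -0.2771] 0.118
near [ 0.5602 -0.1179 -0.2524] 0.045
```

Emit:
{"api": "arm_command", "payload": {"xyz": [[-0.0025,0.004,-0.03],[-0.0025,0.004,-0.065],[-0.0025,0.004,-0.1],[-0.0025,0.004,-0.125],[-0.0025,0.004,-0.137],[-0.0025,0.004,-0.137],[-0.0025,0.004,-0.137]], "rot": [[0,0,0.035],[0,0,0.035],[0,0,0.035],[0,0,0.035],[0,0,0.035],[0,0,0.035],[0,0,0.035]]}}

```text
time: 2.32
ee_pos: [0.5024, 0.3842, 0.0467]
eef_rot: [0.438, 0.899, 0.001, 0.0]
ft_force: [-0.4, 1.3, 1.0]
width: 0.0609
grip_force: 0.0
```

Emit:
{"api": "arm_command", "payload": {"xyz": [[0,0,0],[0,0,0],[0,0,0],[0,0,0],[0,0,0],[0,0,0],[0,0,0],[0,0,0]], "rot": [[0,0,0],[0,0,0],[0,0,0],[0,0,0],[0,0,0],[0,0,0],[0,0,0],[0,0,0]], "grip": 0, "squeeze": 40}}

```text
time: 2.98
ee_pos: [0.5022, 0.3828, 0.0455]
eef_rot: [0.439, 0.899, -0.0, -0.0]
ft_force: [1.8, 0.3, -3.4]
width: 0.0156
grip_force: 35.8
```

Emit:
{"api": "arm_command", "payload": {"xyz": [[0,0,0.02],[0,0,0.05],[0,0,0.08],[0.01,-0.02,0.08],[0.02,-0.05,0.08],[0.03,-0.08,0.08],[0.04,-0.11,0.08],[0.05,-0.14,0.08],[0.06,-0.17,0.08],[0.07,-0.2,0.08],[0.077,-0.2185,0.08],[0.077,-0.2185,0.08],[0.077,-0.2185,0.08],[0.077,-0.2185,0.08],[0.077,-0.2185,0.08],[0.077,-0.2185,0.08],[0.077,-0.2185,0.08],[0.077,-0.2185,0.08],[0.077,-0.2185,0.08],[0.077,-0.2185,0.08]], "rot": [[0,0,0],[0,0,0],[0,0,-0.1],[0,0,-0.22],[0,0,-0.34],[0,0,-0.46],[0,0,-0.58],[0,0,-0.7],[0,0,-0.82],[0,0,-0.94],[0,0,-1.06],[0,0,-1.18],[0,0,-1.3],[0,0,-1.42],[0,0,-1.54],[0,0,-1.66],[0,0,-1.78],[0,0,-1.9],[0,0,-2.02],[0,0,-2.14]]}}

```text
time: 4.65
ee_pos: [0.5789, 0.1645, 0.1249]
eef_rot: [0.999, 0.043, -0.001, 0.0]
ft_force: [0.1, -0.8, -4.6]
width: 0.0153
grip_force: 40.0
```

Emit:
{"api": "arm_command", "payload": {"xyz": [[0,0,0],[0,0,0],[0,0,0],[0,0,0],[0,0,0],[0,0,0],[0,0,0]], "rot": [[0,0,-0.12],[0,0,-0.24],[0,0,-0.36],[0,0,-0.419],[0,0,-0.419],[0,0,-0.419],[0,0,-0.419]]}}

```text
time: 5.23
ee_pos: [0.5792, 0.1646, 0.1253]
eef_rot: [0.987, -0.161, -0.0, 0.0]
ft_force: [0.2, -0.6, -4.2]
width: 0.0155
grip_force: 40.0
```

```bash
python3 look.py wb wedge_a_grip tray; python3 - <<'E'
from fit import *
a,b=save("scene","s1")[1],save("side","sd1")[1]
o=np.hstack([cv2.resize(a[80:280,260:460],(400,400)),cv2.resize(b[100:300,240:440],(400,400))]); cv2.imwrite("pics/c1.png",o[:,:,::-1])
E
```

```text
t 5.2333 tcp [0.5792 0.1646 0.1253] tool y angle -1.8944676674201981 q7 -2.034421447129947 F [ 0.2 -0.6 -4.2] 0.01546452448065272 39.99973434023559
wedge_a_grip 0.89 [0.5747 0.1672 0.1419]
tray 0.9 [0.5738 0.1298 0.0009]
```

View pics/wb.png

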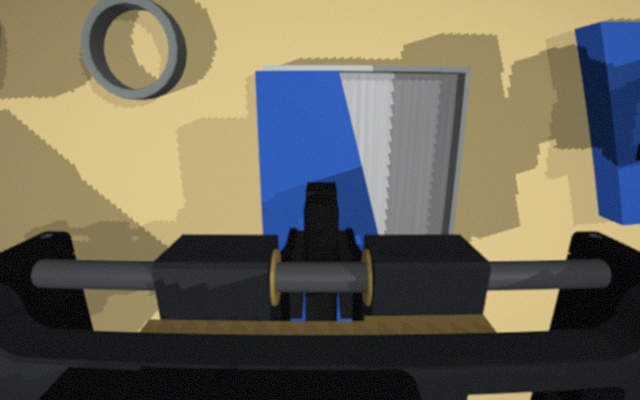

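View pics/c1.png

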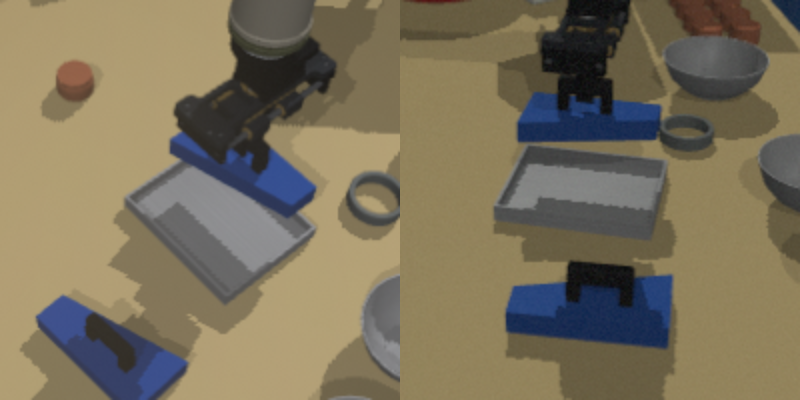

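The wrist view shows the held wedge over one side of the tray, its thin-end corners at (256,72) and (341,72). The tray's far right rim corner is at (470,69) and its right rim runs down to (457,235). The scene and side crops confirm that the sloping side faces the tray's middle. I'll now compare wedge and tray numerically.

```bash
python3 - <<'E'
from h import *
m=r.camera_model("wrist"); im=cv2.imread("pics/wb.png")
t=np.array([.577,.127]); a=-.326; Rt=np.array([[np.cos(a),np.sin(a)],[-np.sin(a),np.cos(a)]])
f=lambda n,u,v,z: print(n,np.round(Rt@(ray(m,u,v,z)[:2]-t),4))
f("wedge thin/straight (exp .085,.072)",256,72,.108); f("wedge thin/slope (exp .085,.028)",341,72,.108); f("straight lower",264,235,.108)
f("rim corner outer (exp .099,-.081)",470,69,.022); f("rim right low (y exp -.081)",457,235,.022); f("rim inner right low",448,235,.022);f("rim outer left end",265,66,.022)
cv2.imwrite("pics/wbz.png",cv2.resize(im[55:240,240:480],None,fx=3.2,fy=3.2,interpolation=cv2.INTER_NEAREST))
E
```

```text
wedge thin/straight (exp .085,.072) [0.081  0.0712]
wedge thin/slope (exp .085,.028) [0.0809 0.0266]
straight lower [-0.0106  0.0711]
rim corner outer (exp .099,-.081) [ 0.0927 -0.0795]
rim right low (y exp -.081) [-0.0462 -0.0839]
rim inner right low [-0.0462 -0.0758]
rim outer left end [0.0939 0.0802]
```

View pics/wbz.png

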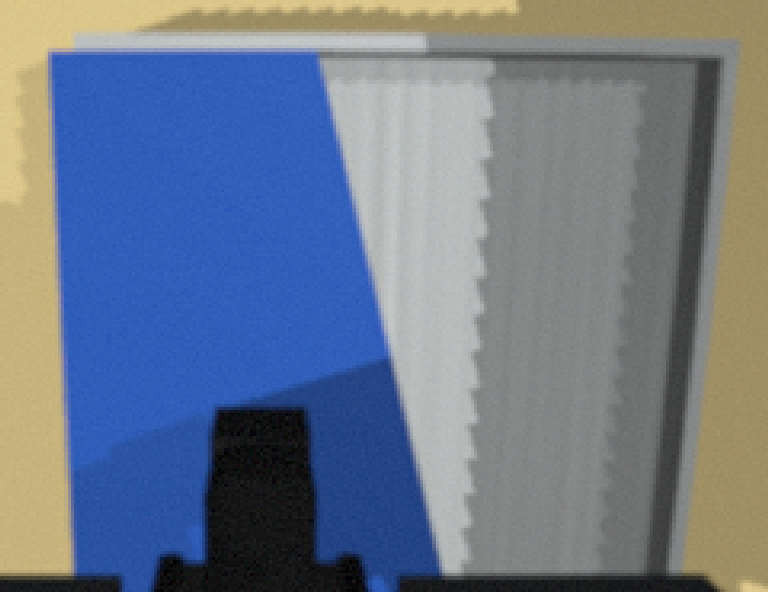

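The wrist view shows about 9 mm to the end wall and 5 mm to the side wall, both parallel, so I'll lower straight down.

Emit:
{"api": "arm_command", "payload": {"xyz": [[0,0,-0.025],[0,0,-0.045],[0,0,-0.06],[0,0,-0.066],[0,0,-0.07],[0,0,-0.0735],[0,0,-0.0735],[0,0,-0.0735]], "rot": [[0,0,0],[0,0,0],[0,0,0],[0,0,0],[0,0,0],[0,0,0],[0,0,0],[0,0,0]]}}

```text
time: 6.15
ee_pos: [0.58, 0.1647, 0.0528]
eef_rot: [0.987, -0.162, 0.0, -0.0]
ft_force: [0.3, -0.6, -4.0]
width: 0.0157
grip_force: 40.0
```

Emit:
{"api": "arm_command", "payload": {"xyz": [[0,0,0],[0,0,0],[0,0,0],[0,0,0],[0,0,0]], "rot": [[0,0,0],[0,0,0],[0,0,0],[0,0,0],[0,0,0]], "grip": 0.5}}

```text
time: 6.57
ee_pos: [0.5797, 0.1647, 0.0524]
eef_rot: [0.987, -0.162, 0.0, -0.0]
ft_force: [0.1, -0.0, 0.1]
width: 0.0395
grip_force: 0.0
```

Emit:
{"api": "arm_command", "payload": {"xyz": [[0,0,0.02],[0,0,0.05],[0,0,0.08],[0,0,0.11],[0,-0.03,0.13],[-0.005,-0.07,0.13],[-0.01,-0.11,0.13],[-0.01,-0.15,0.13],[-0.015,-0.19,0.13],[-0.02,-0.23,0.13],[-0.02,-0.265,0.13],[-0.02,-0.283,0.13],[-0.02,-0.283,0.13],[-0.02,-0.283,0.13],[-0.02,-0.283,0.13]], "rot": [[0,0,0],[0,0,0],[0,0,0],[0,0,0],[0,0,0.03],[0,0,0.07],[0,0,0.07],[0,0,0.07],[0,0,0.07],[0,0,0.07],[0,0,0.07],[0,0,0.07],[0,0,0.07],[0,0,0.07],[0,0,0.07]], "grip": 0.7}}

```text
time: 7.82
ee_pos: [0.5597, -0.1172, 0.182]
eef_rot: [0.992, -0.127, -0.0, -0.0]
ft_force: [-0.2, 0.4, 0.4]
width: 0.0609
grip_force: 0.0
```

```bash
python3 look.py wc wedge_b_grip; python3 - <<'E'
from fit import *
im=cv2.imread("pics/wc.png")[:,:,::-1].copy(); m=r.camera_model("wrist")
p=project(m,[.56,-.118,.028]); o=maskof(im,"blue",p+[0,-10]); print(p,o.min(0),o.max(0))
for x in fit([(m,o)],WED,.028,[(.56,-.118,-.25)]): print(np.round(x.x,4),x.fun)
a=save("scene","s2")[1]; b=save("side","sd2")[1]
i=np.hstack([cv2.resize(a[80:280,260:460],(400,400)),cv2.resize(b[120:280,240:400],(400,400))])
cv2.imwrite("pics/c2.png",np.vstack([i,np.zeros_like(i[:10]),])[:,:,::-1])
E
```

```text
t 7.8167 tcp [ 0.5597 -0.1172  0.182 ] tool y angle -1.8259475822122933 q7 -1.5075259541734156 F [-0.2  0.4  0.4] 0.06092379554769297 0.0
wedge_b_grip 0.87 [ 0.5573 -0.1153  0.0569]
[322.92211662 181.50998399] [266. 108.] [358. 263.]
[ 0.5563 -0.1167 -0.2551] 0.04380266455612236
```

View pics/wc.png

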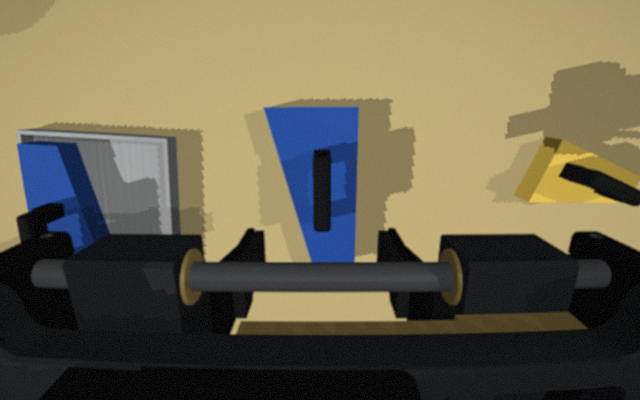

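View pics/c2.png

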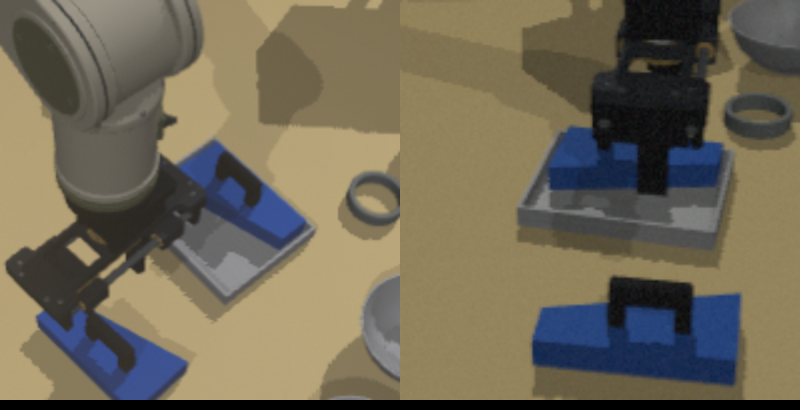

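The wrist view shows the second wedge centred under the gripper, its handle at (322,190) parallel to the pads. The scene and side crops show the first wedge lying flat in the tray. I'll grasp the second one now.

Emit:
{"api": "arm_command", "payload": {"xyz": [[-0.001,0,-0.03],[-0.001,0,-0.065],[-0.001,0,-0.1],[-0.001,0,-0.125],[-0.001,0,-0.137],[-0.001,0,-0.137],[-0.001,0,-0.137]], "rot": [[0,0,0],[0,0,0],[0,0,0],[0,0,0],[0,0,0],[0,0,0],[0,0,0]]}}

```text
time: 8.6
ee_pos: [0.5589, -0.1183, 0.0457]
eef_rot: [0.992, -0.128, 0.0, 0.0]
ft_force: [-0.3, -0.1, 0.3]
width: 0.0608
grip_force: 0.0
```

Emit:
{"api": "arm_command", "payload": {"xyz": [[0,0,0],[0,0,0],[0,0,0],[0,0,0],[0,0,0],[0,0,0],[0,0,0],[0,0,0]], "rot": [[0,0,0],[0,0,0],[0,0,0],[0,0,0],[0,0,0],[0,0,0],[0,0,0],[0,0,0]], "grip": 0, "squeeze": 40}}

```text
time: 9.27
ee_pos: [0.5585, -0.1183, 0.0451]
eef_rot: [0.992, -0.128, 0.0, -0.0]
ft_force: [-0.0, 0.8, -2.2]
width: 0.016
grip_force: 35.7
```

Emit:
{"api": "arm_command", "payload": {"xyz": [[0,0,0.02],[0,0,0.05],[0,0,0.08],[0.002,0.02,0.09],[0.004,0.05,0.09],[0.007,0.08,0.09],[0.01,0.11,0.09],[0.012,0.14,0.09],[0.014,0.17,0.09],[0.0165,0.195,0.09],[0.0165,0.208,0.09],[0.0165,0.208,0.09],[0.0165,0.208,0.09],[0.0165,0.208,0.09]], "rot": [[0,0,0],[0,0,0],[0,0,0],[0,0,0],[0,0,-0.04],[0,0,-0.071],[0,0,-0.071],[0,0,-0.071],[0,0,-0.071],[0,0,-0.071],[0,0,-0.071],[0,0,-0.071],[0,0,-0.071],[0,0,-0.071]]}}

```text
time: 10.43
ee_pos: [0.5748, 0.0878, 0.135]
eef_rot: [0.986, -0.164, -0.0, 0.001]
ft_force: [-0.4, -1.0, -3.2]
width: 0.0158
grip_force: 40.0
```

```bash
python3 look.py wd; python3 - <<'E'
import cv2
im=cv2.imread("pics/wd.png"); cv2.imwrite("pics/wdz.png",cv2.resize(im[40:240,160:400],None,fx=3,fy=3,interpolation=cv2.INTER_NEAREST))
E
```

```text
t 10.4333 tcp [0.5748 0.0878 0.135 ] tool y angle -1.8998825512620725 q7 -1.9192102653239562 F [-0.4 -1.  -3.2] 0.01578377438562803 39.985846476629376
```

View pics/wdz.png

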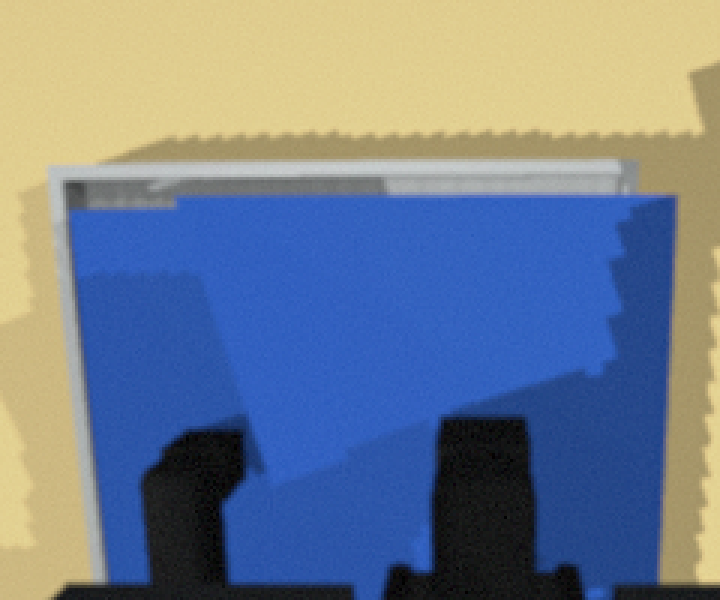

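The zoomed wrist view shows the held wedge's thick-end corners at about (219,105.7) and (385.3,105.3) in the full picture. The tray's end rim runs from (176,96) to (372,93), and the placed wedge's corner is at (183,110).

```bash
python3 - <<'E'
from h import *
m=r.camera_model("wrist")
t=np.array([.577,.127]); a=-.326; Rt=np.array([[np.cos(a),np.sin(a)],[-np.sin(a),np.cos(a)]])
f=lambda n,u,v,z: print(n,np.round(Rt@(ray(m,u,v,z)[:2]-t),4))
f("held thick straight (.085,-.071)",385.3,105.3,.118); f("held thick slope (.085,.019)",219,105.7,.118); f("straight lower",160+660/3,40+560/3,.118)
f("rim L out(.099,.081)",176,96,.022); f("rim R out(.099,-.081)",372.3,93.3,.022); f("rim L low",160+92/3,40+560/3,.022)
f("placed thin straight(.085,.071)",183.3,110,.034);f("placed thin side",160+107/3,40+560/3,.034)
print(Rt@(r.read_state()["ee_pos"][:2]-t))
E
```

```text
held thick straight (.085,-.071) [ 0.0842 -0.072 ]
held thick slope (.085,.019) [0.0845 0.0171]
straight lower [ 0.0151 -0.0721]
rim L out(.099,.081) [0.0934 0.0815]
rim R out(.099,-.081) [ 0.094  -0.0796]
rim L low [-0.021   0.0815]
placed thin straight(.085,.071) [0.0821 0.0715]
placed thin side [-0.0164  0.0719]
[ 0.01062367 -0.03806225]
```

Emit:
{"api": "arm_command", "payload": {"xyz": [[-0.003,0.0035,0],[-0.003,0.0035,-0.02],[-0.003,0.0035,-0.04],[-0.003,0.0035,-0.055],[-0.003,0.0035,-0.065],[-0.003,0.0035,-0.073],[-0.003,0.0035,-0.079],[-0.003,0.0035,-0.083],[-0.003,0.0035,-0.083],[-0.003,0.0035,-0.083]], "rot": [[0,0,0],[0,0,0],[0,0,0],[0,0,0],[0,0,0],[0,0,0],[0,0,0],[0,0,0],[0,0,0],[0,0,0]]}}

```text
time: 11.32
ee_pos: [0.5723, 0.093, 0.0525]
eef_rot: [0.987, -0.163, 0.0, -0.0]
ft_force: [-0.2, -0.0, -2.8]
width: 0.0158
grip_force: 40.0
```

Emit:
{"api": "arm_command", "payload": {"xyz": [[0,0,0],[0,0,0],[0,0,0],[0,0,0],[0,0,0]], "rot": [[0,0,0],[0,0,0],[0,0,0],[0,0,0],[0,0,0]], "grip": 0.45}}

```text
time: 11.73
ee_pos: [0.5722, 0.0932, 0.0524]
eef_rot: [0.987, -0.163, 0.0, -0.0]
ft_force: [-0.1, -0.2, 1.3]
width: 0.0368
grip_force: 0.0
```

Emit:
{"api": "arm_command", "payload": {"xyz": [[0,0,0.015],[0,0,0.04],[0,0,0.07],[0,0,0.1],[-0.02,-0.03,0.12],[-0.04,-0.06,0.14],[-0.06,-0.09,0.15],[-0.08,-0.12,0.15],[-0.09,-0.15,0.15],[-0.1,-0.18,0.15],[-0.1,-0.2,0.15],[-0.1,-0.2,0.15],[-0.1,-0.2,0.15]], "rot": [[0,0,0],[0,0,0],[0,0,0],[0,0,0],[0,0,0],[0,0,0],[0,0,0],[0,0,0],[0,0,0],[0,0,0],[0,0,0],[0,0,0],[0,0,0]]}}

```text
time: 12.82
ee_pos: [0.4718, -0.1078, 0.2023]
eef_rot: [0.986, -0.164, 0.0, -0.0]
ft_force: [0.1, 1.0, -0.7]
width: 0.039
grip_force: 0.0
```

```bash
python3 - <<'E'
from fit import *
m1,a=save("scene","s3"); m2,b=save("side","sd3")
i=np.hstack([cv2.resize(a[130:250,300:440],(400,343)),cv2.resize(b[130:250,260:400],(400,343))])
cv2.imwrite("pics/c3.png",i[:,:,::-1])
for d in r.spot_point("odd_grip","scene"): print(d["conf"],w(m1["T"],d["at"]))
for d in r.spot_point("wedge_a_grip","scene"): print(d["conf"],w(m1["T"],d["at"]))
for d in r.spot_point("wedge_a_grip","side"): print(d["conf"],w(m2["T"],d["at"]))
E
```

```text
0.81 [ 0.49841211 -0.38440193  0.06047675]
0.53 [0.57559745 0.0947494  0.06054634]
0.77 [0.57867694 0.16347468 0.06519648]
0.75 [0.57772712 0.16751578 0.06722297]
```

View pics/c3.png

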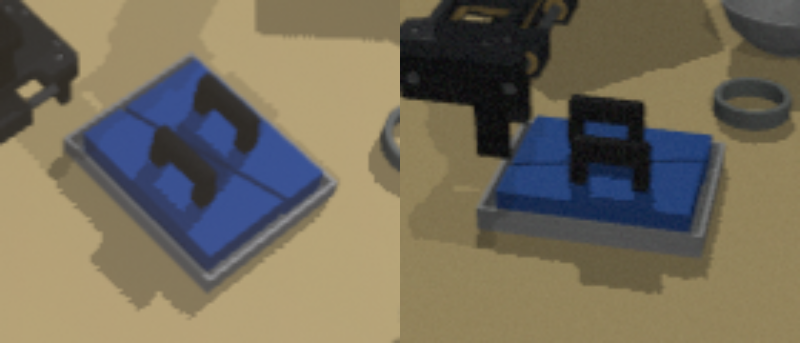

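Both views show the two wedges flat inside the tray, head to tail, with only a narrow parallel gap between the sloping sides. The yellow wedge hasn't moved and the arm is clear, so I'm handing in.

```bash
python3 -c "from bench import r; print(r.close_job())"
```

```text
the job is handed in; nothing more can be done
None
```

The job is handed in: both blue wedges lie flat in the tray, head to tail with their sloping sides together and a few millimetres between them, and the yellow wedge was not touched; it took about 13 s of the 67 s allowed.

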